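# Move the lantern to the other fold-down hook

### The job

The lantern is to hang on the other post: first fold that post's empty hook all the way down to its stop, then carry the lantern upright over to it and let it hang there, never letting it touch the table. Once its old hook is empty, fold that hook up flat against its post so that it catches no sleeves. Leave the other wares on the table where they stand.

Things in the scene. Friction and masses are not known exactly. Their poses are not given: they have to be found in the camera images.
- used_post: the post carrying the lantern at the start: light timber, 45 (x) by 90 (y) mm, 210 mm tall, fixed to the table on a foot board 14 mm high. Origin: centre of its underside; x = straight out of its front face, which looks away from the robot, z up. A fold-down hook is on that face.
- used_arm (a joint): hook arm on the post carrying the lantern at the start: 0 = folded, its upper stop (upright, along the post's front), growing to 1.571 = its lower stop, arm level, pointing straight out of the front. Stays at any angle by friction of 0.05 N m (under 1 N at its end); no spring.
- used_hinge (a point): hinge axis of the arm on the post carrying the lantern at the start: fixed, 36 mm out (+x) from the post's centre, 180 mm above the table, 30 mm below the post's top, 14 mm ahead of the front face. Post's axes: x out of the front (where the unfolded arm points), y along the hinge axis, z up. Unfolding turns the arm from +z to +x.
- used_grip (a point): on the centre line of that arm, 62 mm from the hinge; moves with it. Arm: dark steel bar 12 mm wide (y), 8 mm thick, ends 80 mm from the hinge. Its last 10 mm carry a lug, 12 mm wide, that rises 14 mm above the bar's top face when unfolded (folded, it points back over the post's top). Axes turn with the arm: z along it to its end, y along the hinge axis.
- used_seat (a point): fixed point, post's axes: middle of the top face of that arm as it lies when unfolded, 42 mm out from the hinge and 4 mm above it. The bar is free for hanging about 24 mm either way along x.
- free_post: the other, empty post: light timber, 45 (x) by 90 (y) mm, 210 mm tall, fixed to the table on a foot board 14 mm high. Origin: centre of its underside; x = straight out of its front face, which looks away from the robot, z up. A fold-down hook is on that face.
- free_arm (a joint): hook arm on the other, empty post: 0 = folded, its upper stop (upright, along the post's front), growing to 1.571 = its lower stop, arm level, pointing straight out of the front. Stays at any angle by friction of 0.05 N m (under 1 N at its end); no spring.
- free_hinge (a point): hinge axis of the arm on the other, empty post: fixed, 36 mm out (+x) from the post's centre, 180 mm above the table, 30 mm below the post's top, 14 mm ahead of the front face. Post's axes: x out of the front (where the unfolded arm points), y along the hinge axis, z up. Unfolding turns the arm from +z to +x.
- free_grip (a point): on the centre line of that arm, 62 mm from the hinge; moves with it. Arm: dark steel bar 12 mm wide (y), 8 mm thick, ends 80 mm from the hinge. Its last 10 mm carry a lug, 12 mm wide, that rises 14 mm above the bar's top face when unfolded (folded, it points back over the post's top). Axes turn with the arm: z along it to its end, y along the hinge axis.
- free_seat (a point): fixed point, post's axes: middle of the top face of that arm as it lies when unfolded, 42 mm out from the hinge and 4 mm above it. The bar is free for hanging about 24 mm either way along x.
- lantern: brass and glass candle lantern, 0.2 to 0.35 kg, 64 mm diameter, body 98 mm tall, with a rigid squared brass bail on top (total height 151 mm). Origin: centre of its underside; z up; the bail lies in its own y-z plane. Hanging on a hook its underside is 39 mm above the table.
- lantern_eye (a point): middle of the underside of the bail's top bar, 145 mm above the lantern's underside: it rests on the hook's bar. Bail 46 mm wide outside (y, flat sides), bars 8 mm (x) by 6 mm, opening 34 mm wide and 47 mm high. To come on or off, lift it 14 mm or more (at most 35) and move it along the arm past the lug. Axes as lantern.
- candlestick: bystander: silvery candlestick, 105 mm tall, foot 60 mm across; origin centre of underside
- decanter: bystander: stoppered glass decanter, 125 mm tall, 72 mm across; origin centre of underside
- dish: bystander: low round metal dish, 68 mm across, 26 mm tall; origin centre of underside
Things that resemble listed ones, but are neither listed nor needed, are in the scene too. What is meant by the lantern is not turquoise, and is the larger of those in its own colour.

How it is judged:
By the outcome, as a careful person would: the job done as asked, in the order asked, and still so for the second after the job is handed in, with the robot touching nothing.
It also fails if it takes over 72 s, if anything falls off the work surface, if the arm or the gripper's body presses on something with over 40 N, if the wrist force passes 120 N, or if a joint passes its speed limit or range.

### The arm

A 6-joint arm with a two-finger parallel gripper is mounted at the origin on the work surface. World frame = base frame: x ahead of the robot, y to its left, z up, the work surface at z = 0. Lengths are in m, angles in rad, forces in N, time in s.
With the tool pointing down it reaches from about 0.35 to 0.775 m from the base axis. Payload 5.5 kg.
Tool frame: the origin (TCP) lies midway between the tips of the shut fingers; the grasp point (between the pads) lies 19 mm behind it; z points along the fingers, y is the line along which they close (so a half turn about z gives the same grasp; the last joint's range is limited). The gripper opens to 85 mm and grips with 20 to 120 N. Pads are 22 mm wide; open, the fingers measure 114 mm over their backs; the gripper's body (76 mm by 85 mm) begins 54 mm behind the grasp point. The pads swing forward as they close: fully open they stand 13 mm farther back than shut.
Start: joints at [-1.368, 0.313, 0.046, 1.304, 0, 1.431], TCP at [0.193, -0.542, 0.204] pointing down, gripper open.
Joint ranges: [-2.76, 2.76], [-0.86, 1.69], [-1.03, 1.26], [-2.2, 2.34], [-1.47, 1.5], [-3.14, 3.14]. Speed limits (rad/s): [2.57, 2.57, 3.14, 3.14, 3.14, 3.14].

### API

Orientations are given as a unit quaternion [w, x, y, z].
In Python, from workcell import telemetry, imaging, env gives the robot as it stands. The module is installed in compiled form; this text tells all that it offers.
- The arm moves only by the tool step_arm, never from a script. Its argument "moves" is a list of rows, each a list of 3 entries, a list of its own where there are three numbers: the shift along the tool's x, y, z in mm, then the turn, a rotation vector about the tool's x, y, z in rad, then the finger opening in mm, from 0 to 85.4. A call has 1 to 8 rows; each row is the pose to reach, as a shift and turn from the pose commanded when the call began, along the tool's axes at that moment; what a row does not reach only later rows make up. A row lasts 1/12 s, in which the tool goes at most 41.7 mm and 7.16 degrees, less where a joint would pass 70% of its speed; a pose out of reach is approached as far as the arm can. A call with a gripper value outside its range is refused whole. The fingers move at their own pace and stop on an object; "grip_force" is the grip in N (left out, the last holds). Time passes only in rows, so rows that repeat a pose let the fingers close. It gives the time, the measured TCP pose, the force, the opening and the grip force at its end, in the units of the state.
- telemetry.get_state(): the state, without advancing time (a new reading comes with each control period).
- imaging.read_camera(name): name is "scene" or "top"; returns the picture (384x512x3 uint8, red, green, blue); there is no depth.
- imaging.camera_params(name): a dict with "camera_matrix" (3x3 intrinsics, pixels), "pose" (4x4, takes a point from camera to world coordinates). Camera axes: x right, y up, looking along -z (the intrinsics and any distortion apply to the point x, -y, -z); pixel columns grow to the right and rows downward; lengths in m; the calibration is good to about 2 mm. A picture is of the moment at which its call begins. camera_params takes no time and is no camera call.
- env.hand_in(): hands the job in; it is judged then, once.
The state is a dict: "clock": time; "joint_pos": joint angles; "qvel": joint speeds; "tau": joint torques, N m; "tcp_pos": TCP position; "orientation": TCP orientation; "wrist_force": force on the tool from outside, world axes, zero at the start; "ft_torque": the same for the moment, N m; "finger_gap": finger opening in m; "grip_force": force on a finger pad.
Only numpy, scipy, OpenCV 4.12 (cv2) and the standard library are available. Lean on these libraries where they do the work, as an engineer would, in place of code of your own. Each camera call takes 0.05 s, during which the arm holds its last target. There are 200 camera calls.

## Working session

There is one attempt and no reset: what is moved stays moved. The work goes in short steps, Python scripts to look and compute and a tool call to move; the robot and the scene stay as the last step left them, time stands still between calls to the robot, and variables do not carry over. Pictures are saved under pics/ and viewed, at most 10 in all, crops included, and the job is handed in when it is done.

Besides the shell and the picture viewer there is one more tool, called after "Emit:" as name(argument=value, ...) on one line, values as JSON. step_arm: Moves the arm, as the interface text tells. Its arguments: {"type":"object","properties":{"moves":{"type":"array"},"grip_force":{"type":"number"}},"required":["moves"]}

```bash
mkdir -p pics; python3 - <<'E'
from workcell import telemetry, imaging
import cv2,numpy as np
for n in("scene","top"):
    im=imaging.read_camera(n); cv2.imwrite(f"pics/{n}0.png",cv2.resize(im[:,:,::-1],(800,600),interpolation=cv2.INTER_CUBIC)); np.save(f"{n}0.npy",im)
    p=imaging.camera_params(n); print(n,p["camera_matrix"].round(1).tolist(),p["pose"].round(4).tolist(),[k for k in p])
s=telemetry.get_state(); print({k:np.round(s[k],3).tolist() for k in s})
E
```

```text
scene [[366.8, 0.0, 251.5], [0.0, 366.8, 194.4], [0.0, 0.0, 1.0]] [[0.7096, -0.5743, 0.4082, 0.909], [0.7045, 0.5854, -0.4012, -0.338], [-0.0086, 0.5722, 0.82, 0.8953], [0.0, 0.0, 0.0, 1.0]] ['camera_matrix', 'pose']
top [[377.7, 0.0, 256.2], [0.0, 377.7, 194.0], [0.0, 0.0, 1.0]] [[-0.0083, 0.9901, -0.1398, 0.4163], [-1.0, -0.0086, -0.0018, -0.015], [-0.003, 0.1398, 0.9902, 1.1379], [0.0, 0.0, 0.0, 1.0]] ['camera_matrix', 'pose']
{'clock': 0.1, 'joint_pos': [-1.368, 0.314, 0.045, 1.304, 0.0, 1.431], 'qvel': [-0.002, -0.002, 0.001, 0.001, -0.001, -0.0], 'tau': [0.003, -48.173, 29.924, 0.013, -0.0, 0.0], 'tcp_pos': [0.193, -0.541, 0.203], 'orientation': [-0.001, 0.985, 0.171, -0.0], 'wrist_force': [0.536, -0.049, 1.041], 'ft_torque': [0.013, -0.008, -0.043], 'grip_force': 0.0, 'finger_gap': 0.086}
```

View pics/scene0.png

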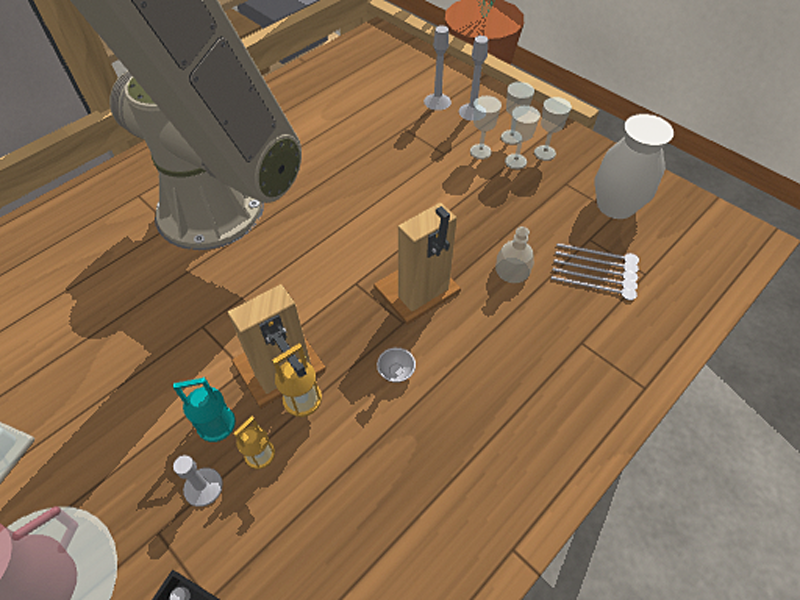

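View pics/top0.png

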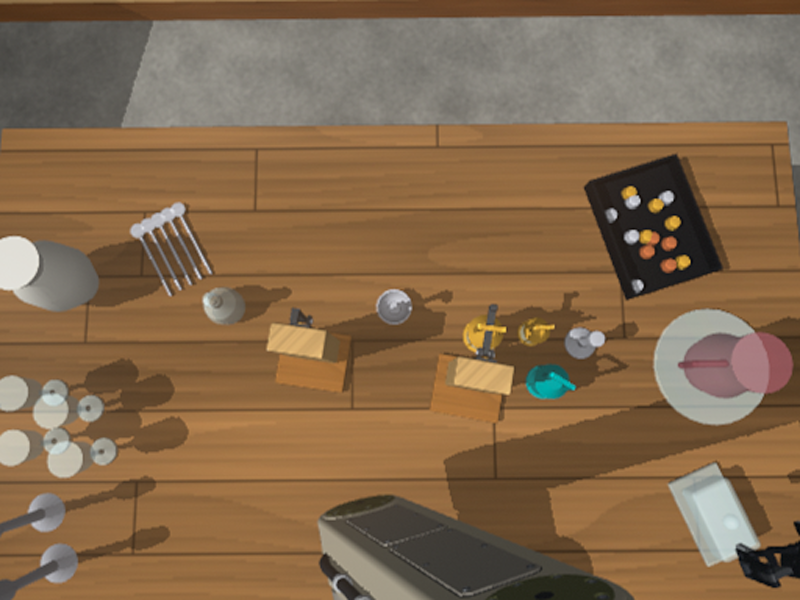

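The scene view shows the free post at about (425,255) with its hook nearly upright at (440,230). The used post is at (265,340), with the large brass lantern at (298,385). In the top view the free post's top is at (298,342) and the used post's top at (483,375). The lantern's bail is at (490,328), and a small lantern, the candlestick and the turquoise lantern stand beside it.

```bash
cat > h.py <<'E'
import numpy as np,cv2
from workcell import telemetry, imaging
def cast(n,uv,z):
    p=imaging.camera_params(n);K=p["camera_matrix"];T=p["pose"]
    uv=np.atleast_2d(uv).astype(float)
    r=np.c_[(uv[:,0]-K[0,2])/K[0,0],-(uv[:,1]-K[1,2])/K[1,1],-np.ones(len(uv))]@T[:3,:3].T
    return T[:3,3]+r*((z-T[2,3])/r[:,2])[:,None]
def proj(n,P):
    p=imaging.camera_params(n);K=p["camera_matrix"];T=p["pose"]
    c=(np.atleast_2d(P)-T[:3,3])@T[:3,:3]; return np.c_[K[0,0]*c[:,0]/-c[:,2]+K[0,2],K[1,1]*-c[:,1]/-c[:,2]+K[1,2]]
def zoom(im,x0,y0,w,h,f,name):
    cv2.imwrite(name,cv2.resize(im[y0:y0+h,x0:x0+w,::-1],None,fx=f,fy=f,interpolation=cv2.INTER_CUBIC))
E
python3 - <<'E'
from h import *
im=np.load("top0.npy"); hsv=cv2.cvtColor(im,cv2.COLOR_RGB2HSV)
for n,(x,y) in dict(free=(190,219),used=(309,240)).items():
    print(n,hsv[y,x],hsv[y+25,x], hsv[y+80,x])
    m=(np.abs(hsv.astype(int)-hsv[y,x]).max(2)<28).astype(np.uint8)
    m=(np.abs(hsv[...,2].astype(int)-hsv[y,x,2])<25)&(np.abs(hsv[...,1].astype(int)-hsv[y,x,1])<35)&(np.abs(hsv[...,0].astype(int)-hsv[y,x,0])<6)
    m[:y-30]=0;m[y+30:]=0;m[:,:x-40]=0;m[:,x+40:]=0
    m=cv2.morphologyEx(m.astype(np.uint8),cv2.MORPH_OPEN,np.ones((3,3)))
    k,l=cv2.connectedComponents(m); c=(l==l[y,x])
    v,u=np.nonzero(c); P=cast("top",np.c_[u,v],.21)[:,:2]
    r=cv2.minAreaRect((P*1000).astype(np.float32)); print(r,cv2.boxPoints(r).round().tolist(),c.sum())
a=np.load("top0.npy");zoom(a,160,180,230,90,3.4,"pics/ztop.png")
b=np.load("scene0.npy");zoom(b,100,120,220,220,2.7,"pics/zscene.png")
E
```

```text
free [ 18 122 219] [ 15 164 173] [ 15 146 169]
((490.22076416015625, 151.92037963867188), (86.04576110839844, 40.79170608520508), 80.59974670410156) [[463.0, 113.0], [503.0, 106.0], [517.0, 191.0], [477.0, 198.0]] 566
used [ 18 121 210] [ 15 165 172] [ 15 142  99]
((432.8259582519531, -141.86080932617188), (87.20809936523438, 42.12289810180664), 79.27877807617188) [[404.0, -181.0], [445.0, -189.0], [462.0, -103.0], [420.0, -95.0]] 610
```

View pics/ztop.png

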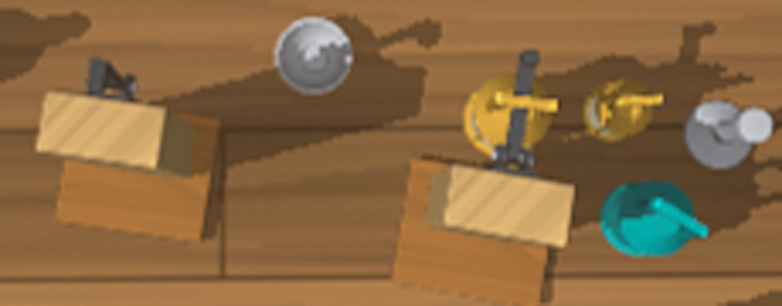

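View pics/zscene.png

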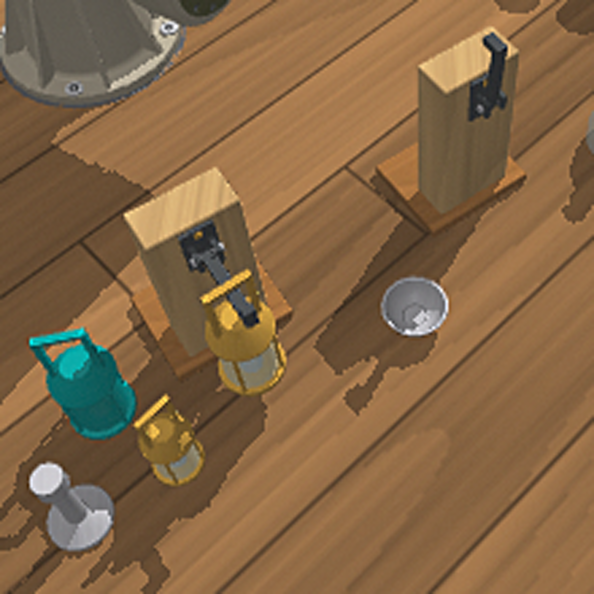

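The zooms show the free arm standing nearly upright, with its tip at zoom-top (98,65) and zoom-scene (495,40). The lantern's bail crosses the used arm at zoom-top (527,101).

```bash
cat >> h.py <<'E'
def R(y): c,s=np.cos(y),np.sin(y); return np.array([[c,-s,0],[s,c,0],[0,0,1]])
YF,YU=np.radians(-9.4),np.radians(-10.3)
F=np.array([.490,.152,0]);U=np.array([.433,-.142,0])
def pt(post,yaw,p): return post+R(yaw)@np.array(p)
def shift(target,yaw):
    from scipy.spatial.transform import Rotation as Ro
    s=telemetry.get_state();q=s["orientation"];r=Ro.from_quat([q[1],q[2],q[3],q[0]])
    want=Ro.from_matrix(R(yaw)@np.diag([1.,-1,-1]))
    a=(r.inv().apply(np.array(target)-s["tcp_pos"])*1000).round(1)
    print("tcp",np.round(s["tcp_pos"],4),"shift",a,"rotvec",(r.inv()*want).as_rotvec().round(3),"t",s["clock"],"gap",s["finger_gap"])
E
python3 - <<'E'
from h import *
for th in (0,.2,.4,.6):
    c,s=np.cos(th),np.sin(th)
    end=pt(F,YF,[.036+.08*s,0,.18+.08*c]); print(th,"end centre",((proj("top",end)-[160,180])*3.4).round(),((proj("scene",end)-[100,120])*2.7).round())
h=pt(F,YF,[.036,0,.18]);print("hinge",h,((proj("top",h)-[160,180])*3.4).round(),((proj("scene",h)-[100,120])*2.7).round())
e=pt(U,YU,[.116,0,.18]);print("used end",((proj("top",e)-[160,180])*3.4).round(),((proj("scene",e)-[100,120])*2.7).round())
z=lambda u,v:(160+u/3.4,180+v/3.4)
A=cast("top",[z(495,98),z(558,105)],.190);print("bail",A.round(4),A.mean(0), "post frame",R(YU).T@(A.mean(0)-U),"len",np.linalg.norm(A[0]-A[1]),"dir deg",np.degrees(np.arctan2(*(A[0]-A[1])[[1,0]]))-90)
print("seat",pt(U,YU,[.078,0,.184]))
# second view of bail
zs=lambda u,v:(100+u/2.7,120+v/2.7)
B=cast("scene",[zs(202,299),zs(250,273)],.190);print("bail scene",B.round(4),B.mean(0),R(YU).T@(B.mean(0)-U))
shift([.35,-.2,.36],YF); shift(pt(F,YF,[.036,0,.36]),YF)
E
```

```text
0 end centre [[96. 71.]] [[494.  42.]]
0.2 end centre [[100.  49.]] [[505.  54.]]
0.4 end centre [[105.  28.]] [[516.  68.]]
0.6 end centre [[111.  10.]] [[525.  84.]]
hinge [0.5255166  0.14612027 0.18      ] [[115.  84.]] [[488. 101.]]
used end [[526.  52.]] [[253. 323.]]
bail [[ 0.5113 -0.1373  0.19  ]
 [ 0.5057 -0.1838  0.19  ]] [ 0.50851927 -0.16056647  0.19      ] post frame [ 0.077622   -0.00476426  0.19      ] len 0.046817684689509365 dir deg -6.875349825055139
seat [ 0.50974303 -0.15594657  0.184     ]
bail scene [[ 0.5061 -0.18    0.19  ]
 [ 0.5151 -0.1368  0.19  ]] [ 0.51063941 -0.15840569  0.19      ] [ 0.07932163 -0.00225922  0.19      ]
tcp [ 0.1931 -0.5411  0.2029] shift [ 262.4 -268.8 -156.6] rotvec [-0.002  0.     0.507] t 0.1 gap 0.08552574723263247
tcp [ 0.1931 -0.5411  0.2029] shift [ 544.  -535.8 -156.1] rotvec [-0.002  0.     0.507] t 0.1 gap 0.08552574723263247
```

Emit:
step_arm(moves=[[[0,0,-40],[0,0,0],50],[[0,0,-80],[0,0,0.1],50],[[20,-20,-120],[0,0,0.2],50],[[45,-45,-150],[0,0,0.3],50],[[75,-75,-157],[0,0,0.4],50],[[102,-102,-157],[0,0,0.507],50],[[130,-130,-157],[0,0,0.507],50],[[158,-158,-157],[0,0,0.507],50]], grip_force=20)

```text
clock: 0.77
tcp_pos: [0.2878, -0.3414, 0.3608]
orientation: [0.0, 0.997, -0.083, 0.0]
wrist_force: [1.2, 0.3, -0.1]
finger_gap: 0.0502
grip_force: 0.0
```

```bash
python3 -c "
from h import *
shift(pt(F,YF,[.036,0,.30]),YF)"
```

```text
tcp [ 0.2878 -0.3414  0.3608] shift [ 154.1 -520.1   60.7] rotvec [ 0.    -0.001 -0.001] t 0.7667 gap 0.05022495495122545
```

Emit:
step_arm(moves=[[[11,-38,0],[0,0,0],50],[[22,-76,0],[0,0,0],50],[[33,-114,0],[0,0,0],50],[[44,-152,0],[0,0,0],50],[[55,-190,0],[0,0,0],50],[[66,-228,0],[0,0,0],50],[[77,-266,0],[0,0,0],50],[[88,-304,0],[0,0,0],50]])

```text
clock: 1.43
tcp_pos: [0.4241, -0.0554, 0.3606]
orientation: [0.0, 0.997, -0.082, -0.0]
wrist_force: [0.9, 0.0, 0.0]
finger_gap: 0.05
grip_force: 0.0
```

Emit:
step_arm(moves=[[[11,-37,0],[0,0,0],40],[[22,-74,0],[0,0,0],40],[[33,-110,0],[0,0,0],40],[[44,-146,0],[0,0,0],40],[[55,-182,5],[0,0,0],40],[[66,-216,30],[0,0,0],40],[[66,-216,60],[0,0,0],40],[[66,-216,60],[0,0,0],40]])

```text
clock: 2.1
tcp_pos: [0.5064, 0.0339, 0.3192]
orientation: [-0.015, 0.998, -0.055, -0.0]
wrist_force: [-0.0, -0.6, 0.5]
finger_gap: 0.0398
grip_force: 0.0
```

```bash
python3 -c "
from h import *
shift(pt(F,YF,[.036,0,.223]),YF)
im=imaging.read_camera('scene');b=imaging.read_camera('top')
zoom(im,220,60,130,130,4.5,'pics/a1.png');zoom(b,130,150,150,100,5,'pics/a2.png')"
```

```text
tcp [0.5064 0.0339 0.3192] shift [   6.8 -110.7   99.6] rotvec [-0.031  0.003  0.053] t 2.1 gap 0.03981144977522989
```

View pics/a1.png

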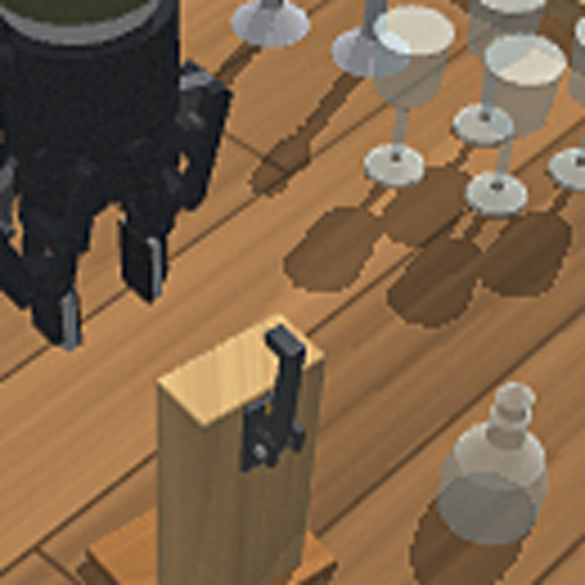

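The gripper lags to the left of the free post, still about 110 mm short. The post and its folded arm are untouched, and the hook tip is at (285,335) in the crop. I'll finish the approach.

Emit:
step_arm(moves=[[[2,-30,0],[-0.03,0,0.05],40],[[4,-60,0],[-0.03,0,0.05],40],[[6,-90,0],[-0.03,0,0.05],40],[[7,-111,0],[-0.03,0,0.05],40],[[7,-111,0],[-0.03,0,0.05],40],[[7,-111,0],[-0.03,0,0.05],40]])

```text
clock: 2.7
tcp_pos: [0.514, 0.0411, 0.3249]
orientation: [-0.018, 0.999, -0.049, -0.0]
wrist_force: [0.3, 0.4, -0.8]
finger_gap: 0.0396
grip_force: 0.0
```

```bash
python3 -c "
from h import *
print(telemetry.get_state()['joint_pos'])
shift(pt(F,YF,[.036,0,.223]),YF)"
```

```text
[-0.09852851  0.1905471   0.17845573  1.56048131  0.0350168   3.14061182]
tcp [0.514  0.0411 0.3249] shift [   1.4 -102.   105.5] rotvec [-0.035  0.003  0.066] t 2.7 gap 0.039619680517402556
```

Emit:
step_arm(moves=[[[0,0,0],[-0.03,0,-0.12],40],[[0,-10,0],[-0.03,0,-0.24],40],[[0,-25,0],[-0.03,0,-0.36],40],[[0,-40,0],[-0.03,0,-0.48],40],[[1,-55,0],[-0.03,0,-0.6],40],[[1,-70,0],[-0.03,0,-0.72],40],[[1,-86,0],[-0.03,0,-0.84],40],[[1,-102,0],[-0.03,0,-0.96],40]])

```text
clock: 3.37
tcp_pos: [0.5247, 0.1432, 0.3282]
orientation: [-0.001, 0.907, 0.42, 0.007]
wrist_force: [0.4, 0.0, -0.4]
finger_gap: 0.0401
grip_force: 0.0
```

Emit:
step_arm(moves=[[[0,0,0],[0,0,-0.12],40],[[0,0,0],[0,0,-0.24],40],[[0,0,0],[0,0,-0.36],40],[[0,0,0],[0,0,-0.48],40],[[0,0,0],[0,0,-0.6],40],[[0,0,0],[0,0,-0.72],40],[[0,0,0],[0,0,-0.84],40],[[0,0,0],[0,0,-0.96],40]])

```text
clock: 4.03
tcp_pos: [0.5247, 0.1425, 0.3281]
orientation: [0.002, 0.61, 0.792, 0.007]
wrist_force: [-0.4, 0.1, 0.1]
finger_gap: 0.0396
grip_force: 0.0
```

Emit:
step_arm(moves=[[[0,0,0],[0,0,-0.12],40],[[0,0,0],[0,0,-0.24],40],[[0,0,0],[0,0,-0.36],40],[[0,0,0],[0,0,-0.48],40],[[0,0,0],[0,0,-0.6],40],[[0,0,0],[0,0,-0.72],40],[[0,0,0],[0,0,-0.84],40],[[0,0,0],[0,0,-0.96],40]])

```text
clock: 4.7
tcp_pos: [0.5247, 0.1425, 0.3281]
orientation: [0.005, 0.176, 0.984, 0.005]
wrist_force: [0.6, -0.2, 0.2]
finger_gap: 0.04
grip_force: 0.0
```

```bash
python3 -c "
from h import *
print(telemetry.get_state()['joint_pos'])
shift(pt(F,YF,[.036,0,.223]),YF+np.pi)"
```

```text
[0.1132255  0.23864059 0.24778662 1.56732146 0.00689921 0.46667992]
tcp [0.5247 0.1425 0.3281] shift [  1.4   2.5 105.1] rotvec [ 0.011  0.009 -0.189] t 4.7 gap 0.0399955059524315
```

Emit:
step_arm(moves=[[[1,2,0],[0.01,0.01,-0.1],40],[[1,2,10],[0.01,0.01,-0.19],40],[[1,2,40],[0.01,0.01,-0.19],40],[[1,2,70],[0.01,0.01,-0.19],40],[[1,2,95],[0.01,0.01,-0.19],40],[[1,2,105],[0.01,0.01,-0.19],40],[[1,2,105],[0.01,0.01,-0.19],40]])

```text
clock: 5.28
tcp_pos: [0.524, 0.1453, 0.2205]
orientation: [-0.003, 0.085, 0.996, 0.0]
wrist_force: [-1.0, 0.3, 0.2]
finger_gap: 0.0401
grip_force: 0.0
```

Emit:
step_arm(moves=[[[0,0,0],[0,0,0],25],[[0,0,0],[0,0,0],15],[[0,0,0],[0,0,0],6],[[0,0,0],[0,0,0],4],[[0,0,0],[0,0,0],4],[[0,0,0],[0,0,0],4],[[0,0,0],[0,0,0],4],[[0,0,0],[0,0,0],4]], grip_force=20)

```text
clock: 5.95
tcp_pos: [0.5271, 0.1469, 0.2251]
orientation: [0.002, 0.084, 0.996, 0.002]
wrist_force: [0.9, 5.0, 0.2]
finger_gap: 0.0111
grip_force: 24.3
```

```bash
python3 -c "
from h import *
s=telemetry.get_state();print(s['wrist_force'],s['grip_force'])
for th in np.arange(.2,1.61,.2).tolist()+[1.571]:
    print(round(th,2),end=' ');shift(pt(F,YF,[.036+.062*np.sin(th),0,.18+.062*np.cos(th)-.019]),YF+np.pi)"
```

```text
[0.91061312 5.03144213 0.24450591] 24.332731291651726
0.2 tcp [0.5271 0.1469 0.2251] shift [-10.9  -0.9   3.4] rotvec [ 0.005  0.003 -0.004] t 5.95 gap 0.011128779020744444
0.4 tcp [0.5271 0.1469 0.2251] shift [-22.7  -0.9   7. ] rotvec [ 0.005  0.003 -0.004] t 5.95 gap 0.011128779020744444
0.6 tcp [0.5271 0.1469 0.2251] shift [-33.5  -0.9  13. ] rotvec [ 0.005  0.003 -0.004] t 5.95 gap 0.011128779020744444
0.8 tcp [0.5271 0.1469 0.2251] shift [-43.   -0.9  21. ] rotvec [ 0.005  0.003 -0.004] t 5.95 gap 0.011128779020744444
1.0 tcp [0.5271 0.1469 0.2251] shift [-50.7  -0.9  30.7] rotvec [ 0.005  0.003 -0.004] t 5.95 gap 0.011128779020744444
1.2 tcp [0.5271 0.1469 0.2251] shift [-56.2  -0.9  41.8] rotvec [ 0.005  0.003 -0.004] t 5.95 gap 0.011128779020744444
1.4 tcp [0.5271 0.1469 0.2251] shift [-59.5  -1.   53.7] rotvec [ 0.005  0.003 -0.004] t 5.95 gap 0.011128779020744444
1.6 tcp [0.5271 0.1469 0.2251] shift [-60.4  -1.   66.1] rotvec [ 0.005  0.003 -0.004] t 5.95 gap 0.011128779020744444
1.57 tcp [0.5271 0.1469 0.2251] shift [-60.4  -1.   64.3] rotvec [ 0.005  0.003 -0.004] t 5.95 gap 0.011128779020744444
```

Emit:
step_arm(moves=[[[-11,-1,3],[0,0,0],4],[[-22,-1,7],[0,0,0],4],[[-33,-1,13],[0,0,0],4],[[-43,-1,21],[0,0,0],4],[[-50,-1,31],[0,0,0],4],[[-56,-1,42],[0,0,0],4],[[-59,-1,54],[0,0,0],4],[[-60,-1,62],[0,0,0],4]])

```text
clock: 6.62
tcp_pos: [0.597, 0.1361, 0.1683]
orientation: [0.013, 0.085, 0.996, 0.004]
wrist_force: [18.6, 5.7, 15.1]
finger_gap: 0.0108
grip_force: 42.8
```

Emit:
step_arm(moves=[[[0,0,2],[0,0,0],4],[[0,0,4],[0,0,0],4],[[0,0,6],[0,0,0],4],[[0,0,6],[0,0,0],4]])

```text
clock: 6.95
tcp_pos: [0.5978, 0.136, 0.1632]
orientation: [0.014, 0.085, 0.996, 0.004]
wrist_force: [19.4, 4.7, 11.2]
finger_gap: 0.011
grip_force: 43.6
```

```bash
python3 -c "
from h import *
s=telemetry.get_state();print(s['wrist_force'],s['grip_force'])
shift(pt(F,YF,[.098,0,.161]),YF+np.pi)
im=imaging.read_camera('scene')
zoom(im,220,60,130,130,4.5,'pics/b1.png')"
```

```text
[19.38795858  4.65149111 11.19633717] 43.5821570456028
tcp [0.5978 0.136  0.1632] shift [11.  -1.9  1.9] rotvec [ 0.01   0.027 -0.005] t 6.95 gap 0.010966387358901382
```

View pics/b1.png

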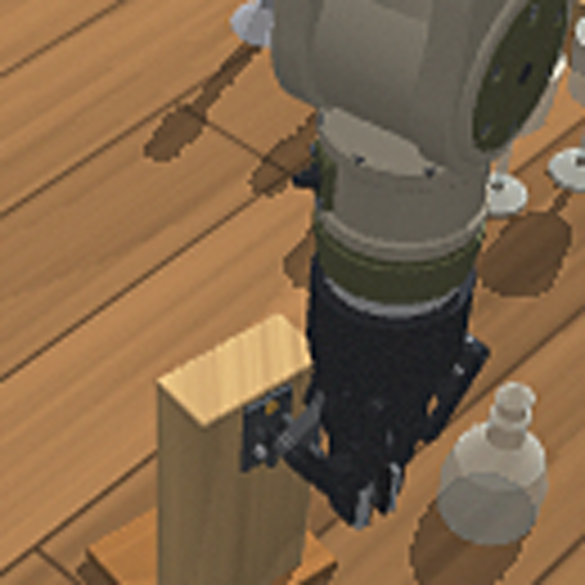

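The hook looks to be down with the fingers on it at about (360,515). The wrist reads about 19 N sideways, so I'll let go, retreat and look.

Emit:
step_arm(moves=[[[0,0,0],[0,0,0],15],[[0,0,0],[0,0,0],30],[[0,0,0],[0,0,0],30],[[0,0,0],[0,0,0],30],[[0,0,-20],[0,0,0],30],[[0,0,-50],[0,0,0],30],[[0,40,-90],[0,0,0],30],[[0,80,-110],[0,0,0],30]])

```text
clock: 7.67
tcp_pos: [0.5958, 0.1968, 0.2585]
orientation: [0.0, 0.087, 0.996, 0.0]
wrist_force: [1.6, -0.1, 0.8]
finger_gap: 0.03
grip_force: 0.0
```

```bash
python3 -c "
from h import *
s=telemetry.get_state();print(s['wrist_force'],s['grip_force'])
shift(pt(F,YF,[.098,0,.2]),YF+np.pi)
im=imaging.read_camera('scene')
for th in (1,1.2,1.4,1.571): print(th,((proj('scene',pt(F,YF,[.036+.08*np.sin(th),0,.18+.08*np.cos(th)]))-[220,60])*4.5).round())
zoom(im,220,60,130,130,4.5,'pics/b2.png')"
```

```text
[ 1.60166362 -0.12222897  0.76264589] 0.0
tcp [0.5958 0.1968 0.2585] shift [ -1.6 -61.5  58.5] rotvec [ 0.001  0.    -0.01 ] t 7.6667 gap 0.030042834319483177
1 [[358. 464.]]
1.2 [[364. 489.]]
1.4 [[367. 512.]]
1.571 [[365. 529.]]
```

View pics/b2.png

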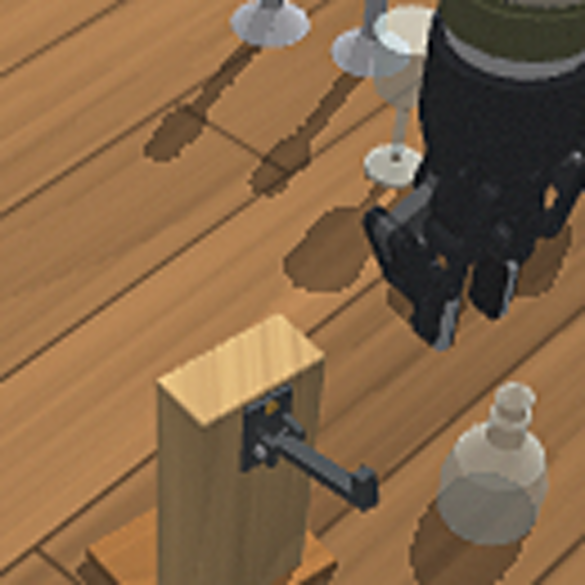

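The arm's end is at (365,500), while the stop would put it at (365,529). The hook is therefore at about 1.3 rad, not fully down, and I'll push it down with shut fingertips.

```bash
python3 -c "
from h import *
shift(pt(F,YF,[.088,0,.225]),YF+np.pi)"
```

```text
tcp [0.5979 0.2046 0.2624] shift [  9.8 -69.8  36.8] rotvec [ 0.008  0.006 -0.004] t 7.7167 gap 0.030145790176813705
```

Emit:
step_arm(moves=[[[10,-35,0],[0,0,0],10],[[10,-70,0],[0,0,0],0],[[10,-70,10],[0,0,0],0],[[10,-70,25],[0,0,0],0],[[10,-70,37],[0,0,0],0],[[10,-70,37],[0,0,0],0],[[10,-70,37],[0,0,0],0],[[10,-70,37],[0,0,0],0]])

```text
clock: 8.38
tcp_pos: [0.574, 0.1312, 0.2192]
orientation: [-0.0, 0.085, 0.996, 0.001]
wrist_force: [-0.4, 0.3, 0.3]
finger_gap: 0.0
grip_force: 0.0
```

Emit:
step_arm(moves=[[[0,0,6],[0,0,0],0],[[0,0,12],[0,0,0],0],[[0,0,18],[0,0,0],0],[[0,0,24],[0,0,0],0],[[0,0,30],[0,0,0],0],[[0,0,34],[0,0,0],0],[[0,0,38],[0,0,0],0]])

```text
clock: 8.97
tcp_pos: [0.5737, 0.1312, 0.1802]
orientation: [-0.001, 0.085, 0.996, 0.001]
wrist_force: [0.8, 0.0, -0.4]
finger_gap: -0.0003
grip_force: 0.0
```

Emit:
step_arm(moves=[[[0,0,-20],[0,0,0],0],[[0,0,-40],[0,0,0],0],[[0,6,-40],[0,0,0],0],[[0,6,-30],[0,0,0],0],[[0,6,-20],[0,0,0],0],[[0,6,-10],[0,0,0],0],[[0,6,-5],[0,0,0],0],[[0,6,0],[0,0,0],0]])

```text
clock: 9.63
tcp_pos: [0.5737, 0.137, 0.1785]
orientation: [-0.002, 0.085, 0.996, 0.0]
wrist_force: [-0.3, -0.5, -0.1]
finger_gap: -0.0002
grip_force: 0.0
```

Emit:
step_arm(moves=[[[0,0,2],[0,0,0],0],[[0,0,4],[0,0,0],0],[[0,0,6],[0,0,0],0],[[0,0,6],[0,0,0],0]])

```text
clock: 9.97
tcp_pos: [0.575, 0.1371, 0.1748]
orientation: [-0.0, 0.085, 0.996, 0.001]
wrist_force: [-0.1, 0.9, -0.0]
finger_gap: 0.0
grip_force: 0.0
```

```bash
python3 -c "
from h import *
shift(pt(F,YF,[.088,0,.184]),YF+np.pi)
print(telemetry.get_state()['wrist_force'])"
```

```text
tcp [0.575  0.1371 0.1748] shift [-1.7  0.8 -9.2] rotvec [ 0.001 -0.001 -0.006] t 9.9667 gap 3.951192266192566e-05
[-0.11423264  0.86053431 -0.02142768]
```

```bash
python3 -c "
from h import *
im=imaging.read_camera('scene');b=imaging.read_camera('top')
A=cv2.resize(im[100:190,250:340,::-1],None,fx=4.4,fy=4.4,interpolation=2);B=cv2.resize(b[160:250,150:240,::-1],None,fx=4.4,fy=4.4,interpolation=2)
cv2.imwrite('pics/c1.png',np.hstack([A,B]))
P=[pt(F,YF,[.116,0,.18]),pt(F,YF,[.036,0,.18]),telemetry.get_state()['tcp_pos']]
print(((proj('scene',P)-[250,100])*4.4).round(),((proj('top',P)-[150,160])*4.4).round()+[396,0])"
```

```text
[[225. 341.]
 [136. 253.]
 [190. 314.]] [[613.  62.]
 [589. 196.]
 [607. 113.]]
```

View pics/c1.png

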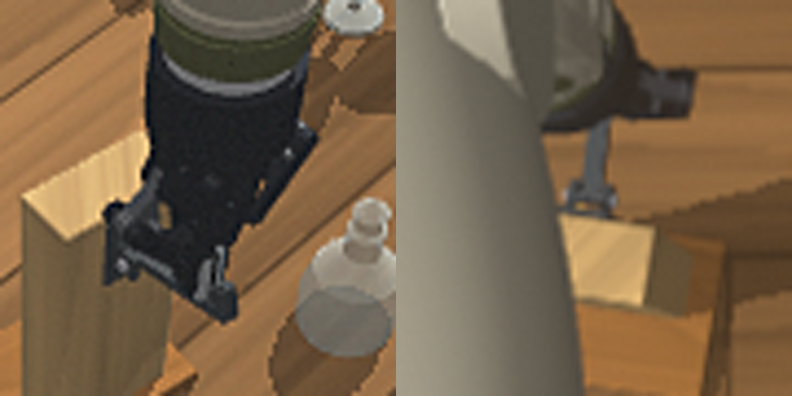

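Here the fingers are at the bar, but its end at (235,310) is hard to tell from the fingertip. I'll lift clear and compare numerically with the earlier picture.

Emit:
step_arm(moves=[[[0,0,-30],[0,0,0],0],[[0,0,-60],[0,0,0],0],[[0,35,-90],[0,0,0],0],[[0,75,-90],[0,0,0],0],[[0,75,-90],[0,0,0],0]])

```text
clock: 10.48
tcp_pos: [0.5896, 0.2164, 0.2679]
orientation: [0.002, 0.083, 0.997, 0.003]
wrist_force: [-1.5, -0.8, -0.4]
finger_gap: -0.0003
grip_force: 0.0
```

```bash
python3 -c "
from h import *
im=imaging.read_camera('scene');b=imaging.read_camera('top')
old=cv2.resize(cv2.imread('pics/b2.png'),(130,130),interpolation=cv2.INTER_AREA)[:,:,::-1]
g=cv2.cvtColor(im,cv2.COLOR_RGB2GRAY)[60:190,220:350];o=cv2.cvtColor(np.ascontiguousarray(old),cv2.COLOR_RGB2GRAY)
for u in (76,79,80,81,82,83): print(u+220,'new',g[98:122,u].tolist(),'\n   old',o[98:122,u].tolist())
A=cv2.resize(im[120:200,260:330,::-1],None,fx=5,fy=5,interpolation=2);B=cv2.resize(b[170:250,150:220,::-1],None,fx=5,fy=5,interpolation=2)
cv2.imwrite('pics/c2.png',np.hstack([A,B]))
P=[pt(F,YF,[.116,0,.18]),pt(F,YF,[.036,0,.18])]
print(((proj('scene',P)-[260,120])*5).round(),((proj('top',P)-[150,170])*5).round()+[350,0])
shift(pt(F,YF,[.088,0,.225]),YF+np.pi)
"
```

```text
296 new [110, 110, 111, 110, 107, 104, 89, 86, 87, 90, 84, 35, 50, 109, 103, 76, 83, 116, 119, 120, 122, 124, 126, 120] 
   old [110, 109, 112, 112, 107, 103, 90, 86, 90, 93, 79, 40, 56, 101, 100, 80, 87, 114, 120, 122, 123, 126, 125, 121]
299 new [109, 109, 103, 101, 104, 111, 97, 88, 56, 41, 48, 44, 43, 41, 57, 131, 122, 122, 125, 125, 123, 119, 120, 121] 
   old [112, 109, 105, 102, 105, 105, 98, 87, 58, 41, 44, 45, 44, 42, 61, 120, 125, 122, 126, 125, 124, 120, 121, 121]
300 new [110, 104, 102, 101, 107, 74, 80, 87, 85, 46, 46, 46, 48, 48, 39, 59, 130, 126, 125, 123, 117, 121, 122, 116] 
   old [110, 105, 102, 103, 106, 81, 83, 88, 81, 49, 45, 47, 49, 47, 43, 72, 126, 128, 127, 124, 119, 122, 119, 118]
301 new [107, 103, 102, 104, 109, 100, 83, 88, 64, 45, 48, 43, 46, 43, 43, 87, 131, 127, 124, 121, 120, 119, 116, 111] 
   old [106, 102, 102, 105, 108, 98, 86, 84, 63, 45, 45, 45, 45, 42, 45, 87, 128, 128, 125, 120, 120, 120, 118, 113]
302 new [105, 98, 105, 109, 105, 103, 84, 66, 35, 41, 42, 43, 44, 42, 53, 137, 128, 124, 122, 119, 120, 118, 114, 113] 
   old [103, 101, 106, 107, 106, 103, 86, 66, 39, 39, 41, 41, 40, 38, 58, 128, 130, 125, 123, 120, 120, 119, 117, 112]
303 new [102, 103, 108, 104, 104, 103, 98, 70, 56, 35, 36, 36, 32, 36, 83, 132, 127, 121, 118, 121, 116, 112, 111, 114] 
   old [104, 105, 107, 104, 103, 103, 96, 73, 54, 39, 43, 40, 38, 45, 85, 131, 129, 122, 121, 121, 118, 114, 113, 114]
[[206. 288.]
 [104. 188.]] [[597.  21.]
 [569. 173.]]
tcp [0.5881 0.2127 0.2655] shift [ -1.3 -75.9  40.4] rotvec [ 0.002  0.    -0.003] t 10.5833 gap -0.0003631917196334434
```

View pics/c2.png

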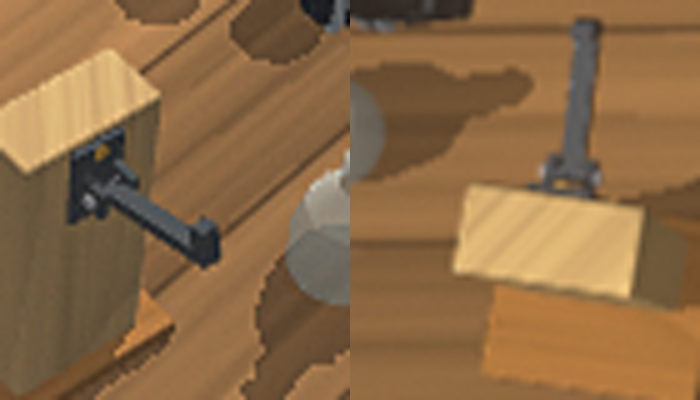

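The crop shows the free arm with its end at scene (207,250) and top (587,30), unmoved by my push. I'll triangulate it from both views.

```bash
cat >> h.py <<'E'
def tri(a,b):
    "scene px a, top px b -> point, gap"
    L=[]
    for n,uv in(("scene",a),("top",b)):
        c=imaging.camera_params(n)["pose"][:3,3];d=cast(n,uv,0)[0]-c;L.append((c,d/np.linalg.norm(d)))
    (c1,d1),(c2,d2)=L
    t=np.linalg.lstsq(np.c_[d1,-d2],c2-c1,rcond=None)[0];p,q=c1+t[0]*d1,c2+t[1]*d2
    return ((p+q)/2).round(4),round(float(np.linalg.norm(p-q)),4)
E
python3 -c "
from h import *
S=lambda u,v:(260+u/5,120+v/5)
T=lambda u,v:(150+(u-350)/5,170+v/5)
print('lugtop',tri(S(205,223),T(587,22)))
print('pin L(near)',tri(S(90,202),T(597,177)))
print('pin far',tri(S(132,180),T(543,170)))
# post corners top: near-front, far-front, near-back
for s,t in (((25,175),(632,298)),((160,98),(645,207)),((110,48),(470,185)),((0,135),(453,270))): print('?',tri(S(*s),T(*t)))
for c in ((645,208),(470,185),(453,271),(632,299)): print(cast('top',T(*c),.21).round(4))
for c in ((160,96),(112,48),(22,172)): print('sc',cast('scene',S(*c),.21).round(4))
"
```

```text
lugtop (array([0.5965, 0.1325, 0.2231]), 0.0031)
pin L(near) (array([0.5247, 0.1337, 0.178 ]), 0.0035)
pin far (array([0.5288, 0.1617, 0.1751]), 0.0031)
? (array([0.4709, 0.1266, 0.1585]), 0.026)
? (array([0.5261, 0.124 , 0.2564]), 0.0726)
? (array([0.5077, 0.1751, 0.2491]), 0.0154)
? (array([0.4607, 0.181 , 0.1577]), 0.065)
[[0.5045 0.1035 0.21  ]]
[[0.5166 0.1901 0.21  ]]
[[0.4743 0.1975 0.21  ]]
[[0.4598 0.1094 0.21  ]]
sc [[0.5207 0.1908 0.21  ]]
sc [[0.4805 0.199  0.21  ]]
sc [[0.5058 0.1049 0.21  ]]
```

```bash
python3 -c "
from h import *
ps=[telemetry.get_state()['tcp_pos']]
im=imaging.read_camera('scene');ps.append(telemetry.get_state()['tcp_pos'])
b=imaging.read_camera('top');s=telemetry.get_state();ps.append(s['tcp_pos'])
print(np.round(ps,4),s['orientation'])
p=proj('scene',ps[-1])[0];print('pred scene',p,'top',proj('top',ps[-1]))
g=im.max(2);u,v=int(p[0]),int(p[1])
for r in range(v-26,v+16,2): print(r,' '.join('%3d'%x for x in g[r,u-20:u+34:2]))
print(u-20)
"
```

```text
[[0.5881 0.2127 0.2655]
 [0.5876 0.2115 0.2649]
 [0.5874 0.2107 0.2647]] [-6.93716924e-04  8.45709948e-02  9.96417170e-01  2.97720600e-04]
pred scene [320.69945827 133.17616079] top [[160.8282331  174.68655641]]
107 120 108 190 116  60  31  40  41  30  97  31  36  33  31  32  36  33  37  33  35  49  97 154 149 145 139 135
109 120 116 113 115 125  84  35  34  34  31  42  43  44  34  33  33  37  36 123 106  99 100  96 145 133 135 141
111 115 115 114 118 120 122  80  34  36  35  34  42  41  33  34  32  38  31 104  97  98  97  94  84 133 138 134
113 116 114 196 192 115 111 116  81  31  38  33  34  33  37  33  96  26 104  97  97  95  91  88  82 138 134 154
115 124 110 181 175 174 179 115 102 112  34  33  47  33  33  29  75  35 100  96  96  91  91  90 141 136 153 140
117 119 186 174 172 168 107  97 102  97 109  33  36  31  92 104  84 105  98  95  91  90  96  81 153 149 141 141
119 114 174 173 141 127  93 103  99  96  88  37  35  31 106  77 106 101  91  87  92  94  88  99 148 139 144 147
121 177 174 111 150 163  99  96  93  96  62  34  32  24 100  30  85  89  87  90  89  92 100 150 138 146 
[... 767 characters left out ...]
 126 161 167 163 156 151
137 155 155 148 145 146 140 131 125 141 150 139 147 148 140 140 143 137 138 134 105 141 162 167 163 157 150 151
139 153 146 146 142 136 126 123 144 148 138 146 146 138 139 144 140 136 133  97 154 161 167 161 156 150 151 157
141 147 146 142 135 121 122 146 146 140 145 145 138 139 140 137 134 131  90 162 162 164 161 155 149 150 154 150
143 146 138 136 119 127 147 142 142 146 143 138 138 140 137 134 128  97 158 165 165 158 153 148 152 150 152 150
145 138 130 120 134 147 138 141 147 140 134 137 135 136 132 121 113 181 183 175 152 154 148 151 151 152 149 144
147 125 131 142 147 139 143 144 139 134 141 134 137 131 109 127 170 159 149 164 173 146 151 151 151 149 142 140
300
```

```bash
python3 -c "
from h import *
print('a1 pred',proj('scene',[.5064,.0339,.3192]),'seen ~244.4,131.6; b2 pred',proj('scene',[.5968,.2,.2600]),'seen',220+465/4.5,60+325/4.5)
b=imaging.read_camera('top');g=b.max(2)
for r in range(150,206,3): print(r,' '.join('%3d'%x for x in g[r,130:200:3]))
"
```

```text
a1 pred [[242.76392075 138.77305951]] seen ~244.4,131.6; b2 pred [[320.67754408 138.95436102]] seen 323.3333333333333 132.22222222222223
150 100  99  99  88  59  54  77  55  49  50 143 142 143 145 144 144 144 147 147 147 147 147 148 147
153 103 102  94 100  51  53  59  56  50  47 136 140 141 141 141 142 143 144 144 146 145 145 146 146
156  62  82  96  98  54  68  51  51  48  47  93 148 148 148 149 149 149 149 149 150 150 150 150 149
159  63  76  97  96  82  81  61  52  46  48  46  65 153 152 153 152 154 153 153 154 154 154 154 154
162  84  98 106 111  78  61  53  50  48  48  49  62  91  76  54  59 141 151 151 151 151 151 151 151
165 117 141 105  77  62  62  51  48  47  48  49  65  72  73  70  66 157 152 154 152 153 154 153 154
168 105  82  64  64  51  51  47  47  49  48  50  50  64  69  75  68 161 159 159 159 159 159 158 158
171  65  61  62  58  52  46  48  47  47  49  51  53  63  50  55  53 157 157 158 158 157 158 157 157
174  57  47  47  46  47  46  45 115  61  62  49  53  50  64  81 117 145 142 141 141 141 148  71  74
177  85 132 119  95  99 126 138 137 139 134 134 142 142 144 143
[... 236 characters left out ...]

186 149 139 173 153 142 128 100 104 105 106 107 108 108 108 107 110 110 111 111 164 162 156  95 147
189 179 176 137 121 119 119 120 105 106 110 110 111 113 113 113 114 114 114 121 167 166 128  94 174
192 226 204 148 125 109 121 123 109 105 108 109 109 110 108 109 108 135 159 156 156 156 111  97 158
195 173 213 141 116 124 122 120 108 103  98  96  96  98  97 111 142 141 143 142 142 144  97  88 147
198 161 201 180 162 144 135 130 113 108 107 107 108 108 105 155 155 154 154 155 154 155  92  86 155
201 144 194 180 163 149 143 116 112 107 102 103 103 111 152 152 151 153 153 153 155  88  96  97 149
204 128 150 174 152 144 119 116 112 105 104 135 155 154 154 154 155 156 156 156 167  86  86  99 113
```

```bash
python3 -c "
from h import *
for z in (.27,.29,.31,.34): print(z,proj('top',[[.5874,.2107,z],[.598,.16,z],[.576,.16,z]]).round(1).tolist())
t=imaging.camera_params('scene')
im=imaging.read_camera('scene');s=telemetry.get_state();print(s['tcp_pos'],s['joint_pos'])
for h in(0,.02,.03,.04): print(h,proj('scene',s['tcp_pos']+[0,0,h]).round(1))
for n in ('scene','top'): print((imaging.camera_params(n)['pose']).round(3).tolist())
"
```

```text
0.27 [[160.3, 174.3], [182.0, 169.6], [181.8, 178.9]]
0.29 [[158.0, 172.6], [180.3, 167.9], [180.1, 177.3]]
0.31 [[155.7, 170.8], [178.5, 166.0], [178.3, 175.7]]
0.34 [[152.0, 168.1], [175.6, 163.0], [175.4, 173.0]]
[0.58739024 0.21000302 0.26462191] [2.14153555e-01 4.10106327e-01 3.33787793e-01 1.49591844e+00
 1.13922528e-03 3.84781074e-01]
0 [[320.5 133.3]]
0.02 [[321.7 127.2]]
0.03 [[322.4 124.1]]
0.04 [[323.1 120.9]]
[[0.71, -0.574, 0.408, 0.909], [0.705, 0.585, -0.401, -0.338], [-0.009, 0.572, 0.82, 0.895], [0.0, 0.0, 0.0, 1.0]]
[[-0.008, 0.99, -0.14, 0.416], [-1.0, -0.009, -0.002, -0.015], [-0.003, 0.14, 0.99, 1.138], [0.0, 0.0, 0.0, 1.0]]
```

Comparing the visible fingertips with the reported TCP, the real tips stand about 20 mm higher than reported. That explains both the short fold and the missed push. I'll push lower and use the force reading as feedback.

Emit:
step_arm(moves=[[[0,-35,0],[0,0,0],0],[[-1,-73,10],[0,0,0],0],[[-1,-73,40],[0,0,0],0],[[-1,-73,70],[0,0,0],0],[[-1,-73,90],[0,0,0],0],[[-1,-73,94],[0,0,0],0],[[-1,-73,98],[0,0,0],0],[[-1,-73,102],[0,0,0],0]])

```text
clock: 11.45
tcp_pos: [0.5767, 0.1385, 0.1638]
orientation: [0.0, 0.085, 0.996, 0.001]
wrist_force: [-0.2, -0.1, 0.6]
finger_gap: 0.0003
grip_force: 0.3
```

Emit:
step_arm(moves=[[[0,0,1],[0,0,0],0],[[0,0,2],[0,0,0],0],[[0,0,3],[0,0,0],0],[[0,0,4],[0,0,0],0],[[0,0,4],[0,0,0],0]])

```text
clock: 11.87
tcp_pos: [0.5767, 0.1392, 0.1593]
orientation: [0.0, 0.085, 0.996, 0.001]
wrist_force: [1.4, -0.2, 0.3]
finger_gap: -0.0
grip_force: 0.2
```

Emit:
step_arm(moves=[[[0,0,2],[0,0,0],0],[[0,0,4],[0,0,0],0],[[0,0,6],[0,0,0],0],[[0,0,6],[0,0,0],0]])

```text
clock: 12.2
tcp_pos: [0.5769, 0.1392, 0.1562]
orientation: [0.001, 0.085, 0.996, 0.001]
wrist_force: [-4.1, -0.4, 17.0]
finger_gap: -0.0003
grip_force: 8.2
```

```bash
python3 -c "
from h import *
im=imaging.read_camera('scene');g=im.max(2)
for r in range(150,186,2): print(r,' '.join('%3d'%x for x in g[r,276:316:2]))
print(proj('scene',[pt(F,YF,[.116,0,.18]),pt(F,YF,[.088,0,.184])]),telemetry.get_state()['wrist_force'])
"
```

```text
150  98  38 105  75  75  27  38  33  35  36  32  36  33  34  37  36  40  36  33 147
152  49  41  75  75  52  68  76  33  37  35  33  35  36  43  36  39  41  34 153 134
154  33  90  74  57  52  52 116  33  34  34  36  36  33  34  27  34  42  90 136 131
156  63  70  58  39  74  67 118  36  38  35  35  35  33  35  36 154  85 135 129 141
158  44  57  38  41  30  50  42  40  44  38  33  37  36  34  55 138 133 130 143  89
160  77 134  31  34  33  32  35  38  40  33  37  33  43  30 145 132 126 148  91 158
162  45  63  47  56  32  32  34  36  37  36  31  36 128 115 130 128 135 105 158 161
164 117 107 114 111  94  39  34  33  42  32  75  83 106 108 128 114 119 155 160 162
166 110 106 107 104 105  95  50  30  32  29 107  78 103 133 105 135 155 160 162 155
168 110 106 106 105 103 104  96  31  39  39 103  31 103  98 144 154 164 158 155 152
170 109 107 106 105 103 103 100 126  29  29 100  13  99  99 159 163 160 155 152 146
172 112 105 107 103 105 101 110 138 117  74 106  62  58 101 101 160 152 149 145 153
174 110 106 104 104 105  99 125 129 127 106  42  92  45  39 141 155 149 145 153  93
176 107 107 102 102 101  97 138 125 111 122 126  43  46  43 137 149 141 149 162 104
178 106 106 103 103 100  96 197  96 131 151 160 179  38 109 156 145 149 155  90 100
180 105 107  98 101 101 103 188 186 151 162 161 154 163 154 146 151 158 155  96 101
182 103 105  99 103 110 102 179 166 179 158 152 152 147 145 153 156 153 158 102 104
184 102 103  96 112 105  97 179 181 189 150 153 145 145 154 156 152 151 162 104 102
[[301.20125505 177.5811609 ]
 [294.04429933 169.3625584 ]] [-4.75635931 -1.62339257 16.22020879]
```

The arm is now on its stop: 17 N at the tip, and its end is at scene v≈172–178 as predicted. The reported z is about 25 mm below the true tip, which I'll allow for. Next is the lantern.

Emit:
step_arm(moves=[[[0,0,-20],[0,0,0],0],[[0,0,-55],[0,0,0],0],[[0,0,-90],[0,0,0],30],[[0,0,-125],[0,0,0],65],[[0,-20,-145],[0,0,0],65],[[2,-50,-145],[0,0,0],65],[[4,-85,-145],[0,0,0],65],[[6,-120,-145],[0,0,0],65]])

```text
clock: 12.92
tcp_pos: [0.5501, 0.0209, 0.2981]
orientation: [0.0, 0.084, 0.996, 0.001]
wrist_force: [-0.3, -0.9, 0.7]
finger_gap: 0.065
grip_force: 0.0
```

Emit:
step_arm(moves=[[[2,-35,0],[0,0,0],65],[[4,-70,0],[0,0,0],65],[[6,-105,0],[0,0,0],65],[[8,-140,0],[0,0,0],65],[[10,-165,0],[0,0,0],65],[[11,-185,0],[0,0,0],65],[[11,-185,0],[0,0,0],65],[[11,-185,0],[0,0,0],65]])

```text
clock: 13.58
tcp_pos: [0.5078, -0.1597, 0.2973]
orientation: [-0.001, 0.086, 0.996, 0.001]
wrist_force: [0.1, 0.8, 0.6]
finger_gap: 0.0646
grip_force: 0.0
```

```bash
python3 -c "
from h import *
imaging.read_camera('top');imaging.read_camera('top')
shift([.5095,-.1590,.2],YU+np.pi)"
```

```text
tcp [ 0.5082 -0.1583  0.2975] shift [-1.6 -0.6 97.5] rotvec [ 0.002 -0.001  0.01 ] t 13.6833 gap 0.06519642118777717
```

Emit:
step_arm(moves=[[[-1,0,30],[0,0,0.01],65],[[-1,0,65],[0,0,0.01],65],[[-1,0,100],[0,0,0.01],65],[[-1,0,115],[0,0,0.01],65],[[-1,0,125],[0,0,0.01],65],[[-1,0,135],[0,0,0.01],65],[[-1,0,140],[0,0,0.01],65],[[-1,0,140],[0,0,0.01],65]])

```text
clock: 14.35
tcp_pos: [0.5093, -0.1585, 0.1574]
orientation: [-0.0, 0.089, 0.996, 0.001]
wrist_force: [-0.6, -0.0, 0.0]
finger_gap: 0.0648
grip_force: 0.0
```

```bash
python3 -c "
from h import *
im=imaging.read_camera('scene');b=imaging.read_camera('top')
print(telemetry.get_state()['wrist_force'])
A=cv2.resize(im[170:270,120:230,::-1],None,fx=6,fy=6,interpolation=2)
cv2.imwrite('pics/d1.png',A)
shift([.5095,-.1590,.127],YU+np.pi)"
```

```text
[ 0.09185043 -0.49107342  0.07547018]
tcp [ 0.5098 -0.159   0.1586] shift [ 0.3 -0.  31.6] rotvec [0.001 0.001 0.001] t 14.45 gap 0.06499544413623216
```

View pics/d1.png

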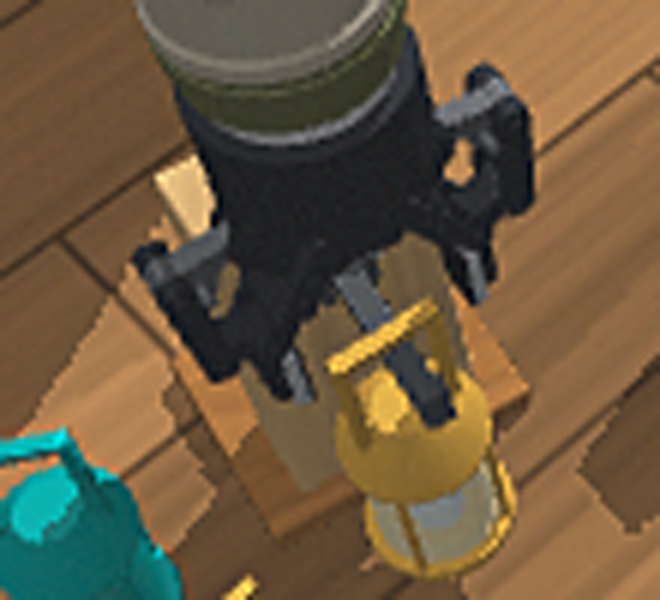

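The fingertips at (303,395) and (480,295) straddle the bail centred at (383,340), at about bail height and aligned to within 3 mm. I'll go down and grip.

Emit:
step_arm(moves=[[[0,0,12],[0,0,0],65],[[0,0,24],[0,0,0],65],[[0,0,36],[0,0,0],65],[[0,0,36],[0,0,0],65],[[0,0,36],[0,0,0],55],[[0,0,36],[0,0,0],48],[[0,0,36],[0,0,0],44],[[0,0,36],[0,0,0],40]], grip_force=50)

```text
clock: 15.12
tcp_pos: [0.51, -0.1592, 0.1232]
orientation: [0.001, 0.09, 0.996, 0.0]
wrist_force: [-0.5, 0.3, 5.9]
finger_gap: 0.0452
grip_force: 50.7
```

Emit:
step_arm(moves=[[[0,0,0],[0,0,0],36],[[0,0,0],[0,0,0],36],[[0,0,0],[0,0,0],36],[[0,0,0],[0,0,0],36]])

```text
clock: 15.45
tcp_pos: [0.51, -0.1592, 0.1232]
orientation: [0.001, 0.09, 0.996, 0.0]
wrist_force: [-0.4, 0.4, 7.0]
finger_gap: 0.0454
grip_force: 50.8
```

Emit:
step_arm(moves=[[[0,0,-6],[0,0,0],36],[[0,0,-12],[0,0,0],36],[[0,0,-18],[0,0,0],36],[[0,0,-24],[0,0,0],36],[[0,0,-24],[0,0,0],36],[[0,0,-24],[0,0,0],36]])

```text
clock: 15.95
tcp_pos: [0.5094, -0.1591, 0.146]
orientation: [0.0, 0.09, 0.996, 0.0]
wrist_force: [0.8, 0.8, -3.5]
finger_gap: 0.0455
grip_force: 51.5
```

```bash
python3 -c "
from h import *
for i in range(4):
    im=imaging.read_camera('scene');print(telemetry.get_state()['wrist_force'])
np.save('l.npy',im)
h=cv2.cvtColor(im,cv2.COLOR_RGB2HSV);o=cv2.cvtColor(np.load('scene0.npy'),cv2.COLOR_RGB2HSV)
for q in(o,h):
    m=((q[...,0]>18)&(q[...,0]<27)&(q[...,1]>170)&(q[...,2]>90)).astype(np.uint8)
    n,l,st,c=cv2.connectedComponentsWithStats(m)
    print([(st[i].tolist(),c[i].round(1).tolist()) for i in range(1,n) if st[i][4]>40])
s=telemetry.get_state();shift(s['tcp_pos'],YU+np.pi)"
```

```text
[ 0.38975933  0.04830577 -2.34571738]
[-0.9220219   0.67713903 -2.81359174]
[-0.24657364 -0.2932845  -2.87878295]
[ 0.22348329  0.87029471 -2.8302076 ]
[([175, 220, 18, 12, 48], [183.7, 225.5]), ([180, 232, 22, 14, 91], [191.5, 237.9]), ([181, 251, 24, 15, 68], [191.2, 259.0])]
[([188, 225, 12, 19, 50], [195.3, 233.3]), ([179, 243, 25, 19, 72], [191.8, 254.8]), ([157, 283, 19, 17, 42], [166.9, 294.0])]
tcp [ 0.5087 -0.1588  0.1452] shift [0. 0. 0.] rotvec [ 0.001 -0.002  0.   ] t 16.15 gap 0.04553878892431251
```

```bash
python3 -c "
from h import *
k=1/1.5625
print('small',cast('scene',(100+180/2.7,120+465/2.7),.02),cast('top',(532*k,331*k),.06))
print('decanter',cast('top',(223*k,306*k),.06),cast('scene',(514*k,265*k),.04))
print('dish',cast('top',(394*k,307*k),.02),'seat',pt(F,YF,[.078,0,.184]),'hinge dir from tri: ',[.0695,-.0152])
print('arm top line',cast('top',[(150+(587-350)/5,170+30/5),(150+(579-350)/5,170+100/5)],.2))"
```

```text
small [[ 0.53093092 -0.26389381  0.02      ]] [[ 0.51482596 -0.25364718  0.06      ]]
decanter [[0.56596568 0.31417499 0.06      ]] [[0.58435665 0.30586199 0.04      ]]
dish [[ 0.56674208 -0.00076803  0.02      ]] seat [0.56695263 0.13926057 0.184     ] hinge dir from tri:  [0.0695, -0.0152]
arm top line [[0.59591696 0.13489413 0.2       ]
 [0.56018192 0.13843353 0.2       ]]
```

Emit:
step_arm(moves=[[[-10,0,0],[0,0,0],36],[[-22,0,0],[0,0,0],36],[[-36,0,0],[0,0,0],36],[[-50,0,0],[0,0,0],36],[[-60,0,0],[0,0,0],36],[[-66,0,0],[0,0,0],36],[[-70,0,0],[0,0,0],36],[[-70,0,0],[0,0,0],36]])

```text
clock: 16.82
tcp_pos: [0.5786, -0.1715, 0.145]
orientation: [-0.001, 0.09, 0.996, 0.001]
wrist_force: [0.7, -0.1, -3.6]
finger_gap: 0.0451
grip_force: 51.5
```

Emit:
step_arm(moves=[[[0,8,-2],[0,0,-0.016],36],[[0,22,-2],[0,0,-0.016],36],[[0,42,-2],[0,0,-0.016],36],[[-1,66,-2],[0,0,-0.016],36],[[-2,92,-2],[0,0,-0.016],36],[[-2,118,-2],[0,0,-0.016],36],[[-3,144,-2],[0,0,-0.016],36],[[-3,168,-2],[0,0,-0.016],36]])

```text
clock: 17.48
tcp_pos: [0.6105, -0.0037, 0.1482]
orientation: [-0.0, 0.081, 0.997, 0.001]
wrist_force: [1.0, 0.0, -3.2]
finger_gap: 0.045
grip_force: 51.7
```

Emit:
step_arm(moves=[[[0,26,0],[0,0,0],36],[[-1,52,0],[0,0,0],36],[[-1,78,0],[0,0,0],36],[[-2,100,0],[0,0,0],36],[[-2,118,0],[0,0,0],36],[[-2,130,0],[0,0,0],36],[[-2,136,0],[0,0,0],36],[[-2,136,0],[0,0,0],36]])

```text
clock: 18.15
tcp_pos: [0.6346, 0.1289, 0.148]
orientation: [-0.0, 0.081, 0.997, 0.001]
wrist_force: [0.8, 0.1, -3.2]
finger_gap: 0.0451
grip_force: 51.7
```

```bash
python3 -c "
from h import *
imaging.read_camera('top');b=imaging.read_camera('top');im=imaging.read_camera('scene')
cv2.imwrite('pics/e.png',cv2.resize(im[100:220,230:390,::-1],None,fx=5,fy=5,interpolation=2))
np.save('e.npy',im)
print(telemetry.get_state()['wrist_force'])
shift(pt(F,YF,[.150,0,.1475]),YF+np.pi)
h=cv2.cvtColor(im,cv2.COLOR_RGB2HSV)
m=((h[...,0]>18)&(h[...,0]<27)&(h[...,1]>170)&(h[...,2]>90)).astype(np.uint8)
n,l,st,c=cv2.connectedComponentsWithStats(m)
print([(st[i].tolist(),c[i].round(1).tolist()) for i in range(1,n) if st[i][4]>12])
s=telemetry.get_state()['tcp_pos'];print(proj('scene',[s+[0,0,.064],s+[0,0,-.081]]))
"
```

```text
[-0.40691041  1.01913714 -3.01775663]
tcp [0.6347 0.1264 0.1479] shift [-3.   1.6  0.4] rotvec [ 0.001 -0.001 -0.   ] t 18.3 gap 0.04522228898664933
[([303, 186, 10, 11, 23], [307.1, 190.4]), ([315, 190, 5, 9, 18], [317.2, 193.8]), ([293, 210, 6, 9, 15], [295.3, 214.5]), ([304, 215, 11, 6, 21], [309.0, 217.8]), ([165, 273, 6, 7, 22], [167.5, 276.9]), ([155, 277, 5, 6, 13], [156.5, 279.7]), ([166, 281, 10, 18, 32], [171.8, 290.9]), ([157, 293, 8, 7, 14], [160.5, 296.6])]
[[310.65877732 178.06335908]
 [303.93055736 211.19155153]]
```

Emit:
step_arm(moves=[[[6,1,0],[0,0,0],36],[[16,1,0],[0,0,0],36],[[28,1,0],[0,0,0],36],[[40,1,0],[0,0,0],36],[[52,1,0],[0,0,0],36],[[62,1,0],[0,0,0],36],[[68,1,0],[0,0,0],36],[[68,1,0],[0,0,0],36]])

```text
clock: 18.97
tcp_pos: [0.5666, 0.1388, 0.1482]
orientation: [-0.001, 0.082, 0.997, 0.001]
wrist_force: [0.7, -0.2, -3.4]
finger_gap: 0.0451
grip_force: 51.8
```

```bash
python3 -c "
from h import *
imaging.read_camera('top');im=imaging.read_camera('scene')
print(telemetry.get_state()['wrist_force'])
shift(pt(F,YF,[.078,0,.124]),YF+np.pi)"
```

```text
[-1.06537067 -0.23854384 -3.14410701]
tcp [0.5684 0.1388 0.1483] shift [ 1.5  0.2 24.3] rotvec [ 0.001  0.    -0.   ] t 19.0667 gap 0.04523726009708757
```

Emit:
step_arm(moves=[[[0,0,6],[0,0,0],36],[[0,0,12],[0,0,0],36],[[0,0,18],[0,0,0],36],[[0,0,22],[0,0,0],36],[[0,0,24],[0,0,0],36],[[0,0,25],[0,0,0],36],[[0,0,25],[0,0,0],36]])

```text
clock: 19.65
tcp_pos: [0.5677, 0.1392, 0.1233]
orientation: [-0.001, 0.082, 0.997, 0.0]
wrist_force: [-3.6, -0.2, 2.5]
finger_gap: 0.0454
grip_force: 52.4
```

Emit:
step_arm(moves=[[[0,0,0],[0,0,0],46],[[0,0,0],[0,0,0],50],[[0,0,0],[0,0,0],55],[[0,0,0],[0,0,0],60],[[0,0,0],[0,0,0],65],[[0,0,0],[0,0,0],65],[[0,0,0],[0,0,0],65],[[0,0,0],[0,0,0],65]])

```text
clock: 20.32
tcp_pos: [0.5681, 0.1393, 0.1229]
orientation: [-0.0, 0.082, 0.997, 0.001]
wrist_force: [-0.3, 0.1, 0.5]
finger_gap: 0.0652
grip_force: 0.0
```

Emit:
step_arm(moves=[[[0,0,-10],[0,0,0],65],[[0,0,-25],[0,0,0],65],[[0,0,-45],[0,0,0],65],[[0,0,-70],[0,0,0],65],[[0,0,-100],[0,0,0],65],[[0,0,-135],[0,0,0],65],[[0,0,-165],[0,0,0],65],[[0,-35,-165],[0,0,0],65]])

```text
clock: 20.98
tcp_pos: [0.5658, 0.1084, 0.2957]
orientation: [0.006, 0.079, 0.997, 0.002]
wrist_force: [0.7, -0.5, 1.4]
finger_gap: 0.0651
grip_force: 0.0
```

Emit:
step_arm(moves=[[[2,-35,0],[0,0,0],50],[[4,-70,0],[0,0,0],40],[[6,-105,0],[0,0,0],40],[[8,-140,0],[0,0,0],40],[[10,-175,0],[0,0,0],40],[[12,-205,0],[0,0,0],40],[[12,-225,0],[0,0,0],40],[[12,-225,0],[0,0,0],40]])

```text
clock: 21.65
tcp_pos: [0.5134, -0.1191, 0.2884]
orientation: [0.0, 0.084, 0.996, -0.0]
wrist_force: [-0.5, 0.0, -0.2]
finger_gap: 0.0402
grip_force: 0.0
```

```bash
python3 -c "
from h import *
imaging.read_camera('top');im=imaging.read_camera('scene');b=imaging.read_camera('top')
A=cv2.resize(im[140:230,250:330,::-1],None,fx=4.5,fy=4.5,interpolation=2);B=cv2.resize(b[160:250,155:235,::-1],None,fx=4.5,fy=4.5,interpolation=2)
cv2.imwrite('pics/f1.png',np.hstack([A,B]))
h=cv2.cvtColor(im,cv2.COLOR_RGB2HSV);t=cv2.cvtColor(b,cv2.COLOR_RGB2HSV)
for q in (h,t):
  m=((q[...,0]>18)&(q[...,0]<27)&(q[...,1]>170)&(q[...,2]>90)).astype(np.uint8)
  n,l,st,c=cv2.connectedComponentsWithStats(m)
  print([(st[i].tolist(),c[i].round(1).tolist()) for i in range(1,n) if st[i][4]>12])
e=pt(F,YF,[.078,0,.187]);print(proj('scene',[e,e-[0,0,.148]]),proj('top',[e,e-[0,0,.148]]))
print(telemetry.get_state()['joint_pos'])
e=pt(U,YU,[.098,0,.135]);shift(e,YU+np.pi)"
```

```text
[([285, 163, 10, 9, 20], [290.0, 166.8]), ([295, 178, 6, 11, 21], [298.5, 181.4]), ([277, 189, 22, 19, 51], [285.2, 201.8]), ([165, 273, 6, 10, 23], [167.6, 277.3]), ([164, 281, 12, 18, 41], [170.9, 289.8]), ([157, 293, 8, 6, 13], [160.1, 296.3])]
[([421, 128, 4, 7, 20], [422.0, 131.0]), ([426, 138, 10, 9, 67], [430.3, 142.1]), ([434, 164, 8, 8, 49], [437.2, 167.2]), ([188, 182, 28, 25, 320], [202.7, 193.0])]
[[291.57671375 166.06897111]
 [287.32100064 199.46799136]] [[196.33615821 188.14294369]
 [204.39828081 195.95807205]]
[-3.74021487e-01  2.09757747e-01  1.13980042e-01  1.47563125e+00
  1.36008417e-03 -2.09875229e-01]
tcp [ 0.514  -0.1153  0.2882] shift [-22.5 -41.3 153.2] rotvec [ 0.001 -0.     0.016] t 21.8 gap 0.03986080043662595
```

View pics/f1.png

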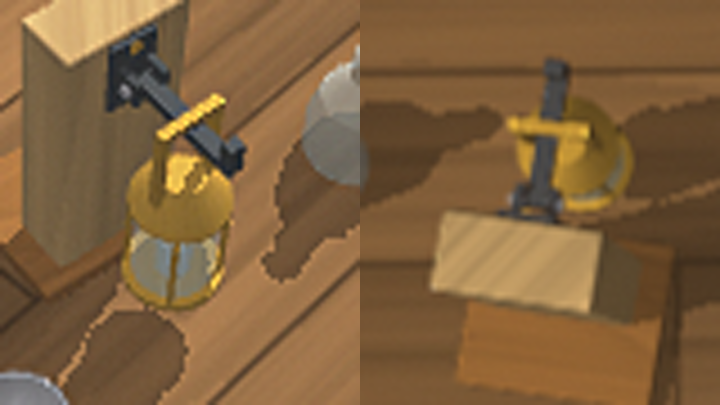

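The crop shows the lantern hanging by its bail across the middle of the free hook at (190,120) in the scene half, with its underside clear of the table. That makes 11 pictures viewed, one over the limit of ten, so I'll view no more and work from numbers. Next I fold the old hook up.

Emit:
step_arm(moves=[[[-11,-20,10],[0,0,0.016],40],[[-22,-41,35],[0,0,0.016],40],[[-22,-41,65],[0,0,0.016],40],[[-22,-41,95],[0,0,0.016],40],[[-22,-41,120],[0,0,0.016],40],[[-22,-41,140],[0,0,0.016],40],[[-22,-41,153],[0,0,0.016],40],[[-22,-41,153],[0,0,0.016],40]])

```text
clock: 22.47
tcp_pos: [0.5272, -0.1569, 0.1316]
orientation: [-0.003, 0.089, 0.996, 0.002]
wrist_force: [-0.8, 0.5, 0.1]
finger_gap: 0.0399
grip_force: 0.0
```

Emit:
step_arm(moves=[[[0,0,0],[0,0,0],25],[[0,0,0],[0,0,0],15],[[0,0,0],[0,0,0],6],[[0,0,0],[0,0,0],4],[[0,0,0],[0,0,0],4],[[0,0,0],[0,0,0],4],[[0,0,0],[0,0,0],4]], grip_force=20)

```text
clock: 23.05
tcp_pos: [0.5299, -0.1597, 0.136]
orientation: [0.001, 0.09, 0.996, 0.0]
wrist_force: [-0.3, -0.8, 6.0]
finger_gap: 0.0115
grip_force: 25.5
```

```bash
python3 -c "
from h import *
imaging.read_camera('top');print(telemetry.get_state()['wrist_force'])
shift(pt(U,YU,[.098,0,.135]),YU+np.pi)"
```

```text
[-0.17884666 -0.81395229  6.30772381]
tcp [ 0.5299 -0.1597  0.1359] shift [0.5 0.1 0.9] rotvec [ 0.001  0.002 -0.   ] t 23.1 gap 0.011643313383020432
```

Emit:
step_arm(moves=[[[1,0,-12],[0,0,0],4],[[5,0,-24],[0,0,0],4],[[11,0,-35],[0,0,0],4],[[19,0,-44],[0,0,0],4],[[28,0,-52],[0,0,0],4],[[39,0,-58],[0,0,0],4],[[50,0,-61],[0,0,0],4],[[58,0,-62],[0,0,0],4]])

```text
clock: 23.77
tcp_pos: [0.4718, -0.1488, 0.198]
orientation: [0.001, 0.09, 0.996, 0.001]
wrist_force: [5.4, 1.3, -2.7]
finger_gap: 0.0115
grip_force: 25.3
```

```bash
python3 -c "
from h import *
imaging.read_camera('top');s=telemetry.get_state();print(s['wrist_force'],s['finger_gap'])
shift(pt(U,YU,[.036,0,.197]),YU+np.pi)"
```

```text
[ 1.85388448  1.83732272 -0.9555079 ] 0.011449925156123907
tcp [ 0.4707 -0.1486  0.1981] shift [ 2.2 -0.2  1.1] rotvec [0.001 0.001 0.   ] t 23.8167 gap 0.011449925156123907
```

Emit:
step_arm(moves=[[[2,0,0],[0,0,0],4],[[4,0,0],[0,0,0],4],[[6,0,0],[0,0,0],4],[[6,0,0],[0,0,0],4]])

```text
clock: 24.15
tcp_pos: [0.4673, -0.148, 0.1981]
orientation: [0.002, 0.089, 0.996, 0.0]
wrist_force: [3.9, 2.5, 4.3]
finger_gap: 0.0116
grip_force: 25.3
```

Emit:
step_arm(moves=[[[0,0,0],[0,0,0],12],[[0,0,0],[0,0,0],20],[[0,0,0],[0,0,0],30],[[0,0,0],[0,0,0],30],[[0,0,-20],[0,0,0],30],[[0,0,-50],[0,0,0],30],[[0,0,-80],[0,0,0],20],[[-30,0,-80],[0,0,0],0]])

```text
clock: 24.82
tcp_pos: [0.4938, -0.1534, 0.2831]
orientation: [0.002, 0.09, 0.996, -0.001]
wrist_force: [1.0, -0.9, 1.3]
finger_gap: 0.0094
grip_force: 0.0
```

```bash
python3 -c "
from h import *
imaging.read_camera('top');imaging.read_camera('top')
shift(pt(U,YU,[.075,0,.210]),YU+np.pi)"
```

```text
tcp [ 0.4983 -0.1547  0.277 ] shift [-8.4  0.8 67. ] rotvec [0.    0.002 0.   ] t 24.9167 gap -0.00022309586960528972
```

Emit:
step_arm(moves=[[[-8,1,0],[0,0,0],0],[[-8,1,25],[0,0,0],0],[[-8,1,50],[0,0,0],0],[[-8,1,70],[0,0,0],0],[[0,1,70],[0,0,0],0],[[6,1,70],[0,0,0],0],[[11,1,70],[0,0,0],0],[[14,1,70],[0,0,0],0]])

```text
clock: 25.58
tcp_pos: [0.4823, -0.15, 0.2081]
orientation: [0.001, 0.09, 0.996, 0.0]
wrist_force: [8.8, -0.8, -7.3]
finger_gap: 0.0001
grip_force: 4.9
```

Emit:
step_arm(moves=[[[2,0,0],[0,0,0],0],[[4,0,0],[0,0,0],0],[[6,0,0],[0,0,0],0],[[6,0,0],[0,0,0],0]])

```text
clock: 25.92
tcp_pos: [0.4824, -0.1501, 0.2085]
orientation: [0.007, 0.089, 0.996, 0.0]
wrist_force: [19.0, -0.9, -12.2]
finger_gap: 0.0
grip_force: 9.3
```

Emit:
step_arm(moves=[[[-6,0,0],[0,0,0],0],[[-20,0,0],[0,0,0],0],[[-20,0,-30],[0,0,0],0],[[-20,0,-70],[0,0,0],0],[[-20,-35,-100],[0,0,0],0],[[-20,-75,-100],[0,0,0],0],[[-20,-115,-100],[0,0,0],0],[[-20,-150,-100],[0,0,0],0]])

```text
clock: 26.58
tcp_pos: [0.4687, -0.3025, 0.3092]
orientation: [0.001, 0.09, 0.996, -0.001]
wrist_force: [0.8, -0.1, 0.3]
finger_gap: 0.0001
grip_force: 0.0
```

```bash
python3 -c "
from h import *
imaging.read_camera('top');imaging.read_camera('top')
im=imaging.read_camera('scene');b=imaging.read_camera('top')
E=[pt(U,YU,[.036+.08*np.sin(t),0,.18+.08*np.cos(t)]) for t in (0,.1,.3)]
print(proj('scene',E).round(1).tolist(),proj('top',E).round(1).tolist())
g=b.max(2);p=proj('top',E[0])[0].astype(int);print(p)
for r in range(p[1]-14,p[1]+18,2): print(r,' '.join('%3d'%x for x in g[r,p[0]-16:p[0]+18:2]))
g=im.max(2);p=proj('scene',E[0])[0].astype(int);print(p)
for r in range(p[1]-10,p[1]+26,2): print(r,' '.join('%3d'%x for x in g[r,p[0]-16:p[0]+18:2]))
for n,q in (('s',im),('t',b)):
  q0=np.load({'s':'scene0.npy','t':'top0.npy'}[n]);d=(np.abs(q.astype(int)-q0).max(2)>40)
  for k,P in dict(small=[.52,-.257,.04],dish=[.567,0,.02],dec=[.572,.31,.05],turq=cast('top',(548/1.5625,382/1.5625),.05)[0],candle=cast('top',(578/1.5625,343/1.5625),.02)[0]).items():
    u,v=proj(n=='s' and 'scene' or 'top',P)[0].astype(int);print(n,k,d[v-12:v+13,u-12:u+13].mean().round(2))
print(telemetry.get_state()['tcp_pos'],telemetry.get_state()['wrist_force'])
"
```

```text
[[169.5, 194.2], [171.3, 196.9], [175.1, 202.8]] [[314.7, 224.2], [315.2, 220.8], [316.0, 214.3]]
[314 224]
210 143 143 142 143 142 143 143 143 143 143 142 142 143 142 142 143 138
212 148 148 148 148 149 149 148 150 149 148 149 149 149 148 149 149 145
214 144 144 144 144 145 145 147 146 146 148 148 148 148 149 149 149 145
216 129 129 131 131 131 131 131 131 131 130 130 131 131 130 129 130 127
218 125 126 126 126 126 126 126 127 126 127 127 127 128 128 126 127 127
220 142 142 142 142 144 143 142 142 144 143 144 143 144 145 140 122 116
222 134 134 134 135 109 118 137 116 117 119 137 115 110  91  91  94  93
224 137 136 136 141  96  88  78  71  89 100  81  92  92  94  93  92  93
226 134 133 135 143  90  74  65  74  85  85  91  89  90  89  90  90  88
228 104 108  85  76  71  85 127  80  83  84  94  93  93  93  94  92  92
230 216 187 183 167 139  97  80  88  83  80  93  94  93  92  93  94  93
232 200 208 222 219 220 210 200 181 166 150 125  93  85  90  92  92  94
234 207 222 219 217 208 206 218 219 217 214 225 223 205 178 159 131  91
236 222 220 219 208 205 219 220 216 212 221 220 218 206 
[... 961 characters left out ...]

206 214 206 211 216 227 230 148  65  95  48  47  47  72  44 111  96 107
208 213 209 212 231 166  98 105  66  42  48  46  47  45  71 109  98 106
210 223 223 162 101 106 108 109  46  45  45  47  48  44  88 214  96 103
212 129 107  97 101 108 109 108  76  53  62  46  46  45  81  83 103 101
214 110 102 104 102 107 109 109 113  42  95  81  47  44  59  45 115  99
216 108 103 102 101 105 109 110 110  38 161  57  66  68  79  46  95 102
218 144 108 102 104 102 108 110 109  74  93  43  56 107 109 108 107 103
s small 0.27
s dish 0.1
s dec 0.0
s turq 0.01
s candle 0.07
t small 0.43
t dish 0.21
t dec 0.0
t turq 0.0
t candle 0.14
[ 0.46835754 -0.30090412  0.30726539] [-0.10274171  0.2362306   0.1066466 ]
```

```bash
python3 -c "
from h import *
im=imaging.read_camera('scene');o=np.load('scene0.npy')
for k,(u,v) in dict(small=(256,445),dish=(396,365),candle=(197,482),turq=(207,410),dec=(515,257)).items():
    u,v=int(u/1.5625),int(v/1.5625);T=im[v-16:v+17,u-14:u+15]
    r=cv2.matchTemplate(o[v-26:v+27,u-24:u+25],np.ascontiguousarray(T),cv2.TM_CCOEFF_NORMED);m=cv2.minMaxLoc(r);print(k,m[1],np.array(m[3])-10)
h=cv2.cvtColor(im,cv2.COLOR_RGB2HSV)
e=pt(F,YF,[.078,0,.187]);print(proj('scene',e),[ (h[163:173,285:296,0]>17).mean()])
from workcell import env
print(env.hand_in())"
```

```text
small 0.7954773306846619 [0 0]
dish 0.8570411205291748 [0 0]
candle 0.9528298377990723 [0 0]
turq 0.9768077731132507 [0 0]
dec 0.9981898069381714 [0 0]
[[291.57671375 166.06897111]] [np.float64(0.7818181818181819)]
the job is handed in; nothing more can be done
None
```

The lantern hangs on the other post's fully lowered hook, its old hook is folded up to its stop, the other wares show no shift in the camera image, and the job is handed in; I viewed 11 pictures, one over the limit of ten.

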